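# Draw the grater plate out from under the shelf and lock it in its bay

### The job

The flat steel grater plate has slid back under the clear shelf of its rack. Press down on its top and slide it forward into the bay between the side rails until it rests against the front stop, then turn the lock collar beside the bay to its locked mark, so that the collar's arm stands right behind the plate. Leave the grinder, the jar, the spoon and the tins as they are.

Things in the scene. Friction and masses are not known exactly. Their poses are not given: they have to be found in the camera images.
- rack: Fixed pale-oak rack on the dark drawer floor. Origin: underside of its base, below the centre of the plate's proper place. Base: board 4 mm thick, x -45 to +260, y -145 to +95 mm. Rack axes: x from the front stop towards the shelf, about to the robot's left (shelf at the left end, bay at the right, within 0.2 rad); y roughly towards the robot, z up.
- home (a point): Top of the rack's base at the centre of the plate's proper place (rack axes); a home plate has its origin here. Around it the bay: front stop, a bar 7 mm high, inner face at x -35 mm; two side rails 7 mm high, inner faces at y +59 and -59, x -43 to +12, flaring outwards at the mouth to x +26. Open above and to the rear.
- shelf_edge (a point): Middle of the lower front corner of the shelf, at rack x 142 mm, 112 mm above the base (rack axes). Shelf: clear board 100 mm deep in x, 170 mm wide, fronted by a dark bar 8 mm thick whose top is 126 mm above the base; on two rear posts at rack x 240, y +78 and -78. Only the plate lies under it.
- plate: Loose flat steel grater plate, 70 (x) by 110 (y) by 3 mm, about 0.18 kg; small flush dark holes on top. Origin: centre of underside. Starts flat on the rack's base 155 to 167 mm behind home, within 7 mm of the middle line and 5 degrees of square; only its front 10 to 22 mm stick out from under the shelf. Slides easily (friction about 0.25); fingertips grip its top better.
- collar (a joint): Angle (rad) of the lock collar, a steel ring with one radial arm; grows anticlockwise seen from above. At 0 the arm points 0.18 rad clockwise of rack +x (open, clear of the plate's way); at 1.75, a hard stop at the engraved mark, along rack +y, 3.5 mm behind a home plate. Starts at 0 to 0.35; light friction (0.05 N m), stays where left. Push the arm sideways or grip the ring.
- collar_axis (a point): On the collar's axis at the top of the rack's base (rack x 44.5, y -84 mm; rack axes), beside the bay on the side away from the robot. Ring 40 mm across, top 22 mm above the base, round a fixed post 24 mm across, top 26 mm above the base.
- collar_tip (a point): Middle of the end face of the collar's arm, 62 mm from the collar's axis, 8.5 mm above the base. The arm is 12 mm wide, its underside 2 mm and its top 15 mm above the base.
- tin_strip: Bystander, fixed: steel magnetic strip 230 by 40 mm with three round tins 64 mm across in a row along its x (about along rack y), tops 35 mm above the drawer floor, its middle 180 mm or more beyond home on the stop's side. Origin: centre of the underside.
- grinder: Bystander, loose: white ceramic grinder with a twist top, 54 mm across, 105 mm high, standing behind the shelf end of the rack. Origin: centre of the underside.
- jar: Bystander, loose: small glass jar with a hinged wire latch, 63 mm across, 71 mm high, standing beside the shelf, on the side away from the robot. Origin: centre of the underside.
- spoon: Bystander, loose: charcoal plastic measuring spoon 130 mm long, lying on the drawer floor on the robot's side of the rack. Origin: centre of its underside.
Mind the look-alikes: they are no part of the job. Several things have the shape of the plate; the one meant has the colours described above.

How it is judged (in metres and radians):
On the way, in this order (a step that is already met when the one before it is completed fails the run):
1. the plate has been slid into the bay, its centre within 12 mm of home along the rack, with the collar not yet locked (x of plate in the frame of home below 0.012 m and value of joint collar below 1.6 rad), for 0.05 s.
2. the collar has been turned to its locked mark (1.62 rad or more) (value of joint collar above 1.62 rad), for 0.2 s.
At the end, for the whole second after the job is handed in: The plate lies flat and at rest in the bay, between the rails and against the front stop (centre within 6 mm of home along the rack, 7 mm across it, square within 0.09 rad), and the collar stands at its locked mark (1.62 rad or more of 1.75), its arm behind the plate (x of plate in the frame of home between -0.006 and 0.006 m and y of plate in the frame of home between -0.007 and 0.007 m and z of plate in the frame of home between -0.003 and 0.003 m and angle between the x axis of plate and the x axis of home, either way round below 0.09 rad and angle between plate's own z axis and vertical below 0.05 rad and linear speed of plate below 0.01 m/s and value of joint collar above 1.62 rad); the robot touches nothing.
It fails at once if the grinder was pushed away or knocked over (distance of grinder from where it was at the start of the episode above 0.02 m or angle between grinder's own z axis and vertical above 0.4 rad).
It fails at once if the jar was pushed away or knocked over (distance of jar from where it was at the start of the episode above 0.02 m or angle between jar's own z axis and vertical above 0.4 rad).
It fails at once if the spoon was pushed away (distance of spoon from where it was at the start of the episode above 0.02 m).
It fails at once if the tins were struck or pressed (contact force between tin_strip and anything else above 5 N).
It also fails if it takes over 48 s, if anything falls off the work surface, if the arm or the gripper's body presses on something with over 40 N, if the wrist force passes 120 N, or if a joint passes its speed limit or range.

### The arm

A 6-joint arm with a two-finger parallel gripper is mounted at the origin on the work surface. World frame = base frame: x ahead of the robot, y to its left, z up, the work surface at z = 0. Lengths are in mm, angles in degrees, forces in N, time in s.
With the tool pointing down it reaches from about 300 to 850 mm from the base axis. Payload 4.2 kg.
Tool frame: the origin (TCP) lies midway between the tips of the shut fingers; the grasp point (between the pads) lies 19 mm behind it (env.grasp_offset is the distance from the TCP to the grasp point, in mm); z points along the fingers, y is the line along which they close (so a half turn about z gives the same grasp; the last joint's range is limited). The gripper opens to 91 mm and grips with 3 to 60 N. Pads are 32 mm wide; open, the fingers measure 118 mm over their backs; the gripper's body (76 mm by 178 mm) begins 60 mm behind the grasp point.
Start: joints at [72.135, 18.312, 89.639, -0, 72.044, -1.146], TCP at [165.416, 550.709, 213.976] pointing down, gripper open.
Joint ranges: [-177.97, 177.97], [-48.28, 115.42], [12.27, 149.76], [-77.06, 257.06], [2.81, 150.46], [-146.56, 146.56]. Speed limits (degrees/s): [147.25, 147.25, 180, 180, 180, 180].

### API

Orientations are given as [roll, pitch, yaw] about the fixed x, y, z axes, in that order (R = Rz(yaw) Ry(pitch) Rx(roll)).
In Python, from workcell import env, optics gives the robot as it stands. The module is installed in compiled form; this text tells all that it offers.
- The arm moves only by the tool send_rows, never from a script. Its argument "targets" is a list that holds one entry, the list of rows, each a list of 7 numbers: the turn, a rotation vector about the world's x, y, z scaled (see below), then the shift along the world's x, y, z scaled (see below), then the closure, from -1 (fully open) to 1 (shut). In form: [[[rx, ry, rz, x, y, z, gripper], ...]]. A call has 1 to 12 rows; each row shifts and turns the commanded pose from where the row before left it; what a row does not reach is not made up. The controller multiplies each number of a shift by 0.2 m and each number of a turn by pi/2 rad. A row lasts 1/10 s, in which the tool goes at most 50 mm and 8.59 degrees, less where a joint would pass 70% of its speed; a pose out of reach is approached as far as the arm can. A call with a number of a shift or a turn outside -1 to 1 is refused whole. A call with a gripper value outside its range is refused whole. The fingers move at their own pace and stop on an object; "grip_force" is the grip in N (left out, the last holds). Time passes only in rows, so rows that do not move let the fingers close. It gives the time, the measured TCP pose, the force, the opening and the grip force at its end, in the units of the state.
- env.state(): the state, without advancing time (a new reading comes with each control period).
- optics.grab_frame(name): name is "scene" or "top" or "wrist"; returns (picture, depth): 480x640x3 uint8, red, green, blue; 480x640 float32, mm along the optical axis (not along the pixel's ray), 0 where there is no reading.
- optics.camera_info(name): a dict with "camera_matrix" (3x3 intrinsics, pixels), "R" (3x3) and "t" (3): a world point X has camera coordinates R X + t; the wrist camera has in their place "mount" (4x4, takes a point from camera to tool coordinates, whose origin is the TCP and whose axes are the flange's). Camera axes: x right, y down, z forward; pixel columns grow to the right and rows downward; lengths in mm; the calibration is good to about 2 mm. The wrist camera is an equidistant fisheye: a pixel r from the principal point sees the ray r / f radians off the axis. A picture is of the moment at which its call begins: read the wrist's pose just before it. camera_info takes no time and is no camera call.
- env.job_done(): hands the job in; it is judged then, once.
Trained networks look in the newest picture that a camera, given by its name, has taken for a name from the list of things; names that differ only in an ending like _2 or _b are one class to them, and where a whole thing is asked for, a point or a joint stands for the part that bears it (a point fixed in the world has none). Each returns a list of dicts, best first, with "conf" (0 to 1); they miss things now and then, are a little off and sometimes report something else, mostly with a low value. They report only what shows in the picture. A call takes as long as a camera call. They do not tell look-alikes from the thing itself.
- optics.silhouettes(camera, name): "mask" (480x640 bool, what is visible of it) and "at" ([column, row] in pixels, amid what is visible of it).
- optics.place_of(camera, name): "at" ([column, row] in pixels: a listed point, or the origin of a listed thing).
The state is a dict: "time_s": time; "qpos": joint angles; "qvel": joint speeds; "effort": joint torques, N m; "ee_pos": TCP position; "ee_rot": TCP orientation; "force": force on the tool from outside, world axes, zero at the start; "torque": the same for the moment, N m; "gripper_width": finger opening in mm; "gripper_force": force on a finger pad.
Only numpy, scipy, OpenCV 4.12 (cv2) and the standard library are available. Lean on these libraries where they do the work, as an engineer would, in place of code of your own. Each camera call takes 0.05 s, during which the arm holds its last target. There are 200 camera calls.

## Working session

There is one attempt and no reset: what is moved stays moved. The work goes in short steps, Python scripts to look and compute and a tool call to move; the robot and the scene stay as the last step left them, time stands still between calls to the robot, and variables do not carry over. Pictures are saved under pics/ and viewed, at most 10 in all, crops included, and the job is handed in when it is done.

Besides the shell and the picture viewer there is one more tool, called after "Request:" as a command line: name --argument value ..., lists and objects as JSON in quotes. send_rows: Moves the arm, as the interface text tells. Its arguments: {"type":"object","properties":{"targets":{"type":"array"},"grip_force":{"type":"number"}},"required":["targets"]}

```bash
mkdir -p pics; cat > h.py <<'E'
import numpy as np, cv2
from workcell import env, optics
def shot(cam,name):
    im,d=optics.grab_frame(cam); cv2.imwrite(f'pics/{name}.png',im[:,:,::-1]); np.save(f'pics/{name}_d.npy',d); return im,d
def unproj(cam,uv,z=None,depth=None):
    c=optics.camera_info(cam);K=np.array(c['camera_matrix']);R=np.array(c['R']);t=np.array(c['t']).ravel()
    r=R.T@np.linalg.inv(K)@np.array([uv[0],uv[1],1.]);o=-R.T@t
    return o+r*((z-o[2])/r[2] if z is not None else depth)
E
python3 - <<'E'
from h import *
a,_=shot('top','top0'); 
for n in ['home','shelf_edge','plate','collar_axis','collar_tip','rack','tin_strip','grinder','jar','spoon']:
    r=optics.place_of('top',n)
    print(n,[(np.round(q['at'],1).tolist(),round(q['conf'],2)) for q in r[:3]], [np.round(unproj('top',q['at'],z=4),0).tolist() for q in r[:2]])
shot('scene','scene0')
print(env.state())
c=optics.camera_info('top');print(c)
E
```

```text
home [([380.0, 217.9], 0.69), ([271.5, 241.3], 0.21)] [[495.0, -57.0, 4.0], [434.0, 256.0, 4.0]]
shelf_edge [([325.8, 220.1], 0.55), ([317.6, 230.4], 0.35)] [[492.0, 99.0, 4.0], [463.0, 123.0, 4.0]]
plate [([166.8, 234.2], 0.96), ([252.1, 336.7], 0.86)] [[461.0, 555.0, 4.0], [166.0, 310.0, 4.0]]
collar_axis [([351.4, 192.7], 0.79), ([373.1, 219.4], 0.24)] [[573.0, 23.0, 4.0], [491.0, -37.0, 4.0]]
collar_tip [([332.7, 199.7], 0.64)] [[553.0, 78.0, 4.0]]
rack [([333.1, 200.7], 0.48)] [[550.0, 77.0, 4.0]]
tin_strip [([447.5, 203.3], 0.6)] [[535.0, -254.0, 4.0]]
grinder [([270.6, 241.9], 0.86)] [[432.0, 258.0, 4.0]]
jar [([285.9, 173.8], 0.76)] [[634.0, 212.0, 4.0]]
spoon [([397.7, 259.0], 0.95), ([379.9, 218.9], 0.35)] [[374.0, -102.0, 4.0], [492.0, -56.0, 4.0]]
{'time_s': 0.6, 'qpos': array([ 7.21376238e+01,  1.83105382e+01,  8.96384841e+01, -8.32515316e-04,
        7.20443207e+01, -1.14692695e+00]), 'qvel': array([ 0.09287201,  0.03467403,  0.00590133, -0.00924679, -0.1456154 ,
       -0.09901531]), 'effort': array([-4.86188146e-04, -4.12119913e+01, -2.32134819e+01,  7.27744005e-02,
        3.78392742e-02, -1.20920123e-05]), 'ee_pos': array([165.39948835, 550.71565348, 213.99309249]), 'ee_rot': array([1.79993360e+02, 9.25088325e-04, 1.63284807e+02]), 'force': array([0.52119469, 0.03411095, 0.35140674]), 'torque': array([0.03374833, 0.00305989, 0.04731663]), 'gripper_force': 0.0, 'gripper_width': 91.02594423313855}
{'camera_matrix': array([[614.35017166,   0.        , 316.61546525],
       [  0.        , 614.35017166, 233.70629168],
       [  0.        ,   0.        ,   1.        ]]), 'R': array([[-0.02143992, -0.99976337, -0.00367938],
       [-0.97556761,  0.02172562, -0.2186226 ],
       [ 0.2186508 , -0.00109777, -0.97580255]]), 't': array([ 136.10015611,  439.99822546, 1661.47673829])}
```

View pics/top0.png

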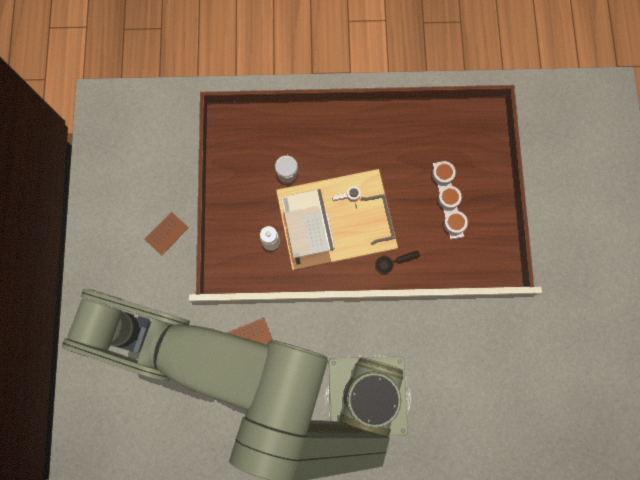

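View pics/scene0.png

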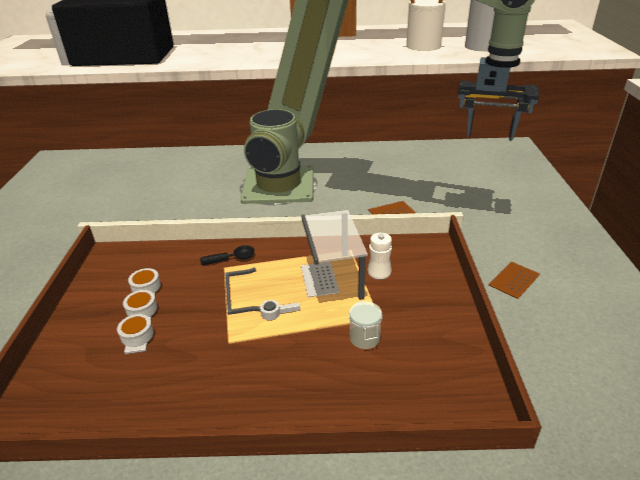

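The top view shows the rack with corners near (278,188), (380,170), (397,246) and (293,269). Candidates for the plate:
- the grey steel plate with holes under the clear shelf, at (317,230) in top and (325,278) in scene
- a brown plate at (167,234) in top
- a brown plate at (252,332) in top

By the description the grey one is meant. Next I'll fit the rack pose and check that choice in a close crop.

```bash
python3 - <<'E'
from h import *
im=cv2.imread('pics/top0.png'); d=np.load('pics/top0_d.npy')
for p in [(340,290),(240,150),(420,220),(350,230),(385,185)]:
    print(p,np.round(unproj('top',p,depth=d[p[1],p[0]]),1))
hsv=cv2.cvtColor(im,cv2.COLOR_BGR2HSV)
m=((hsv[...,2]>150)&(hsv[...,1]>60)).astype(np.uint8); m[:160]=0;m[280:]=0;m[:,:265]=0;m[:,410:]=0
n,l,s,c=cv2.connectedComponentsWithStats(m);k=1+s[1:,4].argmax();cn=cv2.findContours((l==k).astype(np.uint8),0,2)[0][0]
h=cv2.convexHull(cn)[:,0].astype(float)
z=float(unproj('top',(350,230),depth=d[230,350])[2]);
w=np.array([unproj('top',p,z=z)[:2] for p in h],np.float32)
r=cv2.minAreaRect(w);print(z,r,cv2.boxPoints(r))
c=cv2.resize(im[150:280,255:415],None,fx=4.5,fy=4.5,interpolation=cv2.INTER_CUBIC);cv2.imwrite('pics/crop0.png',c)
E
```

```text
(340, 290) [290.1  64.3   2.8]
(240, 150) [710.  346.6   6.6]
(420, 220) [ 486.6 -171.2    4.2]
(350, 230) [460.7  30.9   8.2]
(385, 185) [594.1 -75.8   2.5]
8.243599261204281 ((496.4873046875, 69.65523529052734), (243.55812072753906, 308.1639404296875), 10.576579093933105) [[ 348.49554  198.76692]
 [ 405.0589  -104.16144]
 [ 644.47906  -59.45645]
 [ 587.9157   243.47191]]
```

View pics/crop0.png

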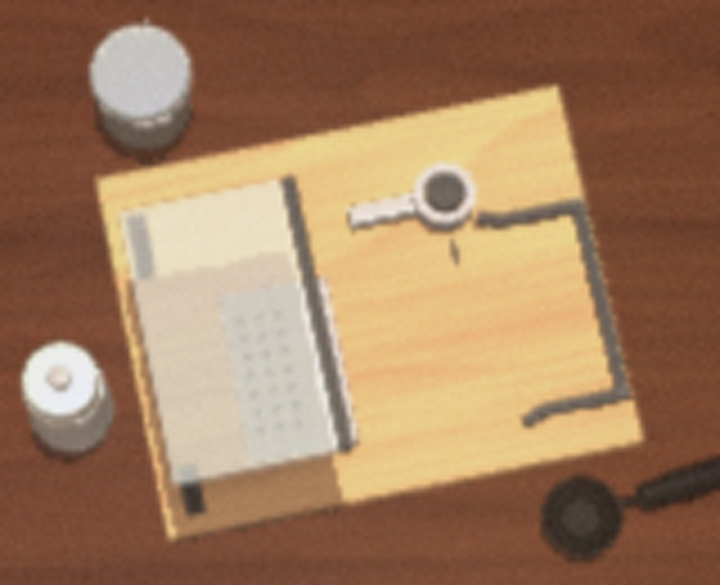

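The crop shows a grey steel plate with holes under the shelf at about (280,375) in the crop, with its front strip peeking out at about (330,330). That is the target. The open collar is at (443,195). Next I'll move above the bay for a close look.

Request:
send_rows --targets '[[[0,0,-0.058,0.125,-0.205,0.02,-0.3],[0,0,-0.058,0.125,-0.205,0.02,-0.3],[0,0,-0.058,0.125,-0.205,0.02,-0.3],[0,0,-0.058,0.125,-0.205,0.02,-0.3],[0,0,-0.058,0.125,-0.205,0.02,-0.3],[0,0,-0.058,0.125,-0.205,0.02,-0.3],[0,0,-0.058,0.125,-0.205,0.02,-0.3],[0,0,-0.058,0.125,-0.205,0.02,-0.3],[0,0,-0.058,0.125,-0.205,0.02,-0.3],[0,0,-0.058,0.125,-0.205,0.02,-0.3],[0,0,-0.058,0.125,-0.205,0.02,-0.3],[0,0,-0.058,0.1,-0.1,0.02,-0.3]]]'

```text
time_s: 1.8
ee_pos: [461.3, 76.6, 262.4]
ee_rot: [180.0, 0.1, 100.3]
force: [-0.8, 1.0, 0.5]
gripper_width: 59.3
gripper_force: 0.0
```

```bash
cat >> h.py <<'E'
from scipy.spatial.transform import Rotation as Ro
def wristpose(s):
    T=np.eye(4);T[:3,:3]=Ro.from_euler('xyz',s['ee_rot'],degrees=True).as_matrix();T[:3,3]=s['ee_pos']
    return T@np.array(optics.camera_info('wrist')['mount'])
def wunproj(P,uv,z):
    K=np.array(optics.camera_info('wrist')['camera_matrix'])
    v=np.array([(uv[0]-K[0,2])/K[0,0],(uv[1]-K[1,2])/K[1,1]]);th=np.hypot(*v)
    ray=P[:3,:3]@np.r_[v/max(th,1e-9)*np.sin(th),np.cos(th)]
    return P[:3,3]+ray*(z-P[2,3])/ray[2]
def wproj(P,X):
    K=np.array(optics.camera_info('wrist')['camera_matrix'])
    c=P[:3,:3].T@(np.asarray(X,float)-P[:3,3]);a=np.hypot(c[0],c[1]);th=np.arctan2(a,c[2])
    return np.array([K[0,2]+K[0,0]*th*c[0]/a,K[1,2]+K[1,1]*th*c[1]/a])
E
python3 - <<'E'
from h import *
s=env.state();print(s['time_s'],s['ee_pos'],s['ee_rot'],s['qpos']); P=wristpose(s);print(P.round(2))
im,d=shot('wrist','w0');np.save('pics/w0_P.npy',P)
print(optics.camera_info('wrist')['camera_matrix'])
for n,z in [('home',8),('shelf_edge',120),('plate',8),('collar_axis',8),('collar_tip',16.5)]:
    r=optics.place_of('wrist',n)
    print(n,[(np.round(q['at'],1).tolist(),round(q['conf'],2),np.round(wunproj(P,q['at'],z),1).tolist()) for q in r[:2]])
E
```

```text
1.8 [461.32397119  76.63095601 262.42288398] [1.79958614e+02 5.54498161e-02 1.00259653e+02] [ 8.06086237e+00  6.81107701e+00  9.78379186e+01 -5.56404975e-02
  7.53075276e+01 -2.18471846e+00]
[[ 9.8000e-01  1.7000e-01  4.0000e-02  4.4956e+02]
 [ 1.8000e-01 -9.5000e-01 -2.4000e-01  1.4461e+02]
 [ 0.0000e+00  2.5000e-01 -9.7000e-01  4.3278e+02]
 [ 0.0000e+00  0.0000e+00  0.0000e+00  1.0000e+00]]
[[371.64829954   0.         317.52697043]
 [  0.         371.64829954 238.42863587]
 [  0.           0.           1.        ]]
home [([396.7, 219.3], 0.69, [557.0, 77.9, 8.0]), ([320.6, 301.9], 0.59, [487.3, -41.3, 8.0])]
shelf_edge [([322.9, 202.0], 0.93, [462.7, 98.6, 120.0])]
plate []
collar_axis [([395.8, 268.5], 0.82, [570.2, 17.9, 8.0])]
collar_tip []
```

View pics/w0.png

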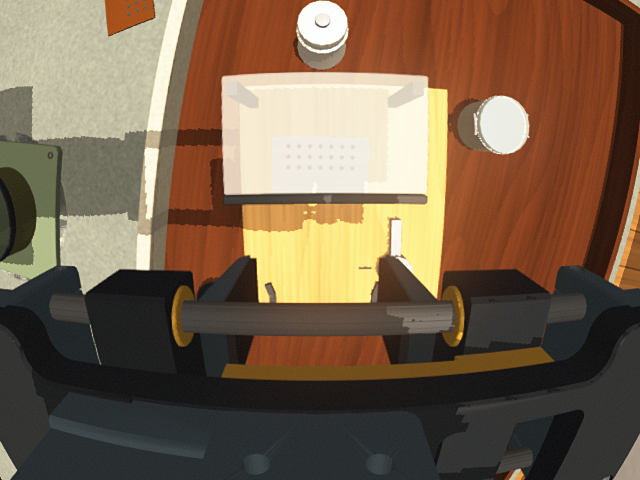

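The close look shows the grey plate under the shelf at (320,160) and the collar arm at (396,240). Next I'll refine the rack pose and measure the plate through the clear board.

```bash
python3 - <<'E'
from h import *
P=np.load('pics/w0_P.npy');H=np.array([490,-40.5]);a=np.radians(100.5);ex=np.array([np.cos(a),np.sin(a)]);ey=np.array([-ex[1],ex[0]])
rk=lambda p:np.round([(p[:2]-H)@ex,(p[:2]-H)@ey],1)
for n,uv,z in [('plFL',(272,185),11),('plFR',(369,187),11),('plBL',(273,138),11),('plBR',(367,138),11),('baseBR corner',(446,89),8),('baseR',(443,250),8),('baseL',(244,230),8),('barL',(225,203),120),('barR',(427,202),120),('armtip',(396,220),23),('collar c',(395.8,268.5),8)]:
    print(n,rk(wunproj(P,uv,z)))
print(optics.camera_info('wrist')['mount'].round(2))
im,d=optics.grab_frame('wrist')
for p in [(320,240),(300,235),(420,240),(200,230),(500,300)]:
    K=optics.camera_info('wrist')['camera_matrix'];v=np.array([(p[0]-K[0,2])/K[0,0],(p[1]-K[1,2])/K[1,1]]);th=np.hypot(*v);c=np.r_[v/th*np.tan(th),1]*d[p[1],p[0]]
    print(p,(P[:3,:3]@c+P[:3,3]).round(1))
E
```

```text
plFL [145.3  58.1]
plFR [142.6 -52.9]
plBL [199.  56.]
plBR [198.7 -50. ]
baseBR corner [ 261.3 -145. ]
baseR [  65.8 -148.9]
baseL [92.  93.6]
barL [141.9  86.4]
barR [142.2 -89.7]
armtip [106.4 -83.4]
collar c [ 42.8 -89.5]
[[  -0.     -0.97   -0.25   68.82]
 [   1.     -0.     -0.      0.66]
 [   0.     -0.25    0.97 -170.42]
 [   0.      0.      0.      1.  ]]
(320, 240) [472.1  37.6  10.7]
(300, 235) [447.9  39.4  10.7]
(420, 240) [590.7  58.9  10.5]
(200, 230) [326.1  22.5   5.4]
(500, 300) [494.4 121.  364.6]
```

Request:
send_rows --targets '[[[0.073,0.0135,0,0.009,-0.028,0,-0.3],[0.073,0.0135,0,0.009,-0.028,0,-0.3],[0.073,0.0135,0,0.009,-0.028,0,-0.3],[0.073,0.0135,0,0.009,-0.028,0,-0.3],[0.073,0.0135,0,0.009,-0.028,0,-0.3],[0.073,0.0135,0,0.009,-0.028,0,-0.3],[0,0,0,0,0,-0.17,-0.3],[0,0,0,0,0,-0.17,-0.3],[0,0,0,0,0,-0.17,-0.3],[0,0,0,0,0,-0.17,-0.3],[0,0,0,0,0,-0.17,-0.3],[0,0,0,0,0,-0.16,-0.3]]]'

```text
time_s: 3.35
ee_pos: [470.7, 47.3, 58.8]
ee_rot: [179.8, -40.1, 100.8]
force: [-0.9, 0.4, 1.0]
gripper_width: 59.3
gripper_force: 0.0
```

```bash
cat >> h.py <<'E'
H=np.array([491.5,-40.3]);a_=np.radians(100.5);ex=np.array([np.cos(a_),np.sin(a_)]);ey=np.array([-ex[1],ex[0]])
rk=lambda p:np.round([(np.array(p)[:2]-H)@ex,(np.array(p)[:2]-H)@ey],1)
E
python3 - <<'E'
from h import *
s=env.state();R=Ro.from_euler('xyz',s['ee_rot'],degrees=True).as_matrix()
print(s['ee_pos'],rk(s['ee_pos']),s['qpos'].round(1),s['force'].round(1))
print('tool x,y,z in rack', [(np.r_[rk(H+R[:2,i]*100)/100,R[2,i].round(3)]) for i in range(3)])
shot('wrist','w1'); np.save('pics/w1_P.npy',wristpose(s))
E
```

```text
[470.73020182  47.25888341  58.77926481] [89.9  4.5] [-19.1  29.6 111.2  37.4  67.  -53.6] [-0.9  0.4  1. ]
tool x,y,z in rack [array([0.765, 0.005, 0.644]), array([ 0.004, -1.   ,  0.002]), array([ 0.644,  0.001, -0.765])]
```

View pics/w1.png

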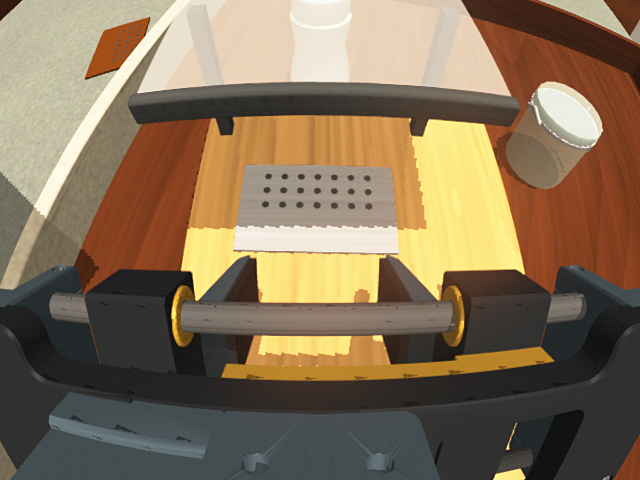

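The plate is clearly seen, with its front corners at (233,250) and (398,253) and its back corners at (245,164) and (393,169).

```bash
python3 - <<'E'
from h import *
P=np.load('pics/w1_P.npy')
for uv in [(233,250),(398,253),(393,169),(245,164)]: print(rk(wunproj(P,uv,13)))
E
```

```text
[130.6  59.8]
[129. -49.]
[197.2 -52.1]
[201.2  58.7]
```

Request:
send_rows --targets '[[[0,0,0,-0.019,0.102,0,-0.3],[0,0,0,-0.019,0.102,0,-0.3],[0,0,0,-0.019,0.102,0,-0.3],[0,0,0,0,0,-0.08,-0.3],[0,0,0,0,0,-0.08,-0.3],[0,0,0,0,0,-0.005,-0.3],[0,0,0,0,0,0,-0.3]]]'

```text
time_s: 4.1
ee_pos: [459.8, 107.0, 26.3]
ee_rot: [180.0, -40.1, 100.6]
force: [0.1, 0.1, 0.3]
gripper_width: 58.9
gripper_force: 0.0
```

Request:
send_rows --targets '[[[0,0,0,0,0,-0.01,-0.3],[0,0,0,0,0,0,-0.3]]]'

```text
time_s: 4.3
ee_pos: [460.1, 106.9, 25.0]
ee_rot: [179.8, -40.1, 100.7]
force: [-0.5, -1.1, 0.2]
gripper_width: 59.4
gripper_force: 0.0
```

Request:
send_rows --targets '[[[0,0,0,0,0,-0.01,-0.3],[0,0,0,0,0,0,-0.3]]]'

```text
time_s: 4.5
ee_pos: [460.2, 107.3, 23.7]
ee_rot: [179.8, -40.1, 100.7]
force: [-0.3, -1.0, 5.2]
gripper_width: 59.5
gripper_force: 2.3
```

Request:
send_rows --targets '[[[0,0,0,0,0,-0.01,-0.3],[0,0,0,0,0,0,-0.3]]]'

```text
time_s: 4.7
ee_pos: [460.3, 107.9, 23.2]
ee_rot: [179.7, -40.3, 100.8]
force: [0.3, -2.8, 12.8]
gripper_width: 59.1
gripper_force: 6.6
```

Request:
send_rows --targets '[[[0,0,0,0,0,-0.005,-0.3],[0,0,0,0,0,0,-0.3]]]'

```text
time_s: 4.9
ee_pos: [460.5, 108.1, 23.0]
ee_rot: [179.7, -40.4, 100.8]
force: [-1.0, -4.1, 17.7]
gripper_width: 59.3
gripper_force: 9.0
```

Request:
send_rows --targets '[[[0,0,0,0.004,-0.018,0,-0.3],[0,0,0,0.008,-0.0366,0,-0.3],[0,0,0,0.008,-0.0366,0,-0.3],[0,0,0,0.008,-0.0366,0,-0.3],[0,0,0,0.008,-0.0366,0,-0.3],[0,0,0,0.008,-0.0366,0,-0.3],[0,0,0,0.008,-0.0366,0,-0.3],[0,0,0,0.008,-0.0366,0,-0.3],[0,0,0,0,0,0,-0.3]]]'

```text
time_s: 5.8
ee_pos: [472.0, 53.7, 23.1]
ee_rot: [179.8, -40.5, 100.7]
force: [-1.6, -1.0, 16.5]
gripper_width: 59.3
gripper_force: 8.3
```

```bash
python3 - <<'E'
from h import *
s=env.state();print(rk(s['ee_pos']),s['force'].round(1))
shot('wrist','w2'); np.save('pics/w2_P.npy',wristpose(s))
E
```

```text
[96.  2.] [-1.6 -1.  16.5]
```

View pics/w2.png

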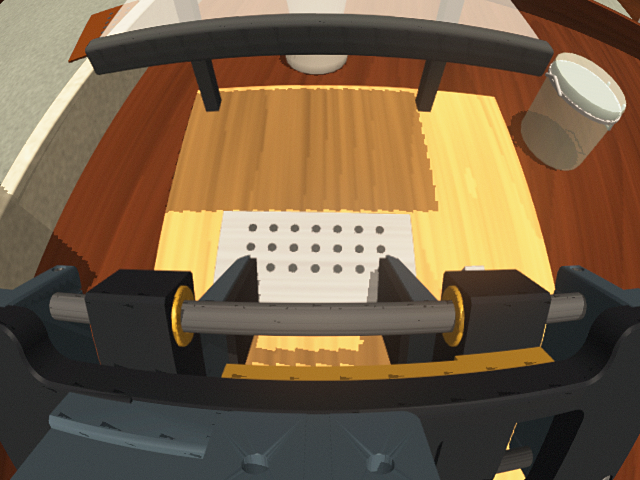

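The plate slides with the fingers. Its back corners are now at (223,210) and (411,214).

```bash
python3 - <<'E'
from h import *
P=np.load('pics/w2_P.npy')
for uv in [(223,210),(411,214)]: print(rk(wunproj(P,uv,13)))
E
```

```text
[147.   57.1]
[144.5 -53.3]
```

Request:
send_rows --targets '[[[0,0,0,0.005,-0.024,0,-0.3],[0,0,0,0.01,-0.0465,0,-0.3],[0,0,0,0.01,-0.0465,0,-0.3],[0,0,0,0.01,-0.0465,0,-0.3],[0,0,0,0.01,-0.0465,0,-0.3],[0,0,0,0.01,-0.0465,0,-0.3],[0,0,0,0.01,-0.0465,0,-0.3],[0,0,0,0.01,-0.0465,0,-0.3],[0,0,0,0.01,-0.0465,0,-0.3],[0,0,0,0.01,-0.0465,0,-0.3],[0,0,0,0.005,-0.024,0,-0.3],[0,0,0,0,0,0,-0.3]]]'

```text
time_s: 7.05
ee_pos: [492.1, -39.6, 23.2]
ee_rot: [179.8, -40.5, 100.7]
force: [-0.4, 0.9, 15.8]
gripper_width: 59.3
gripper_force: 7.8
```

```bash
python3 - <<'E'
from h import *
s=env.state();print(rk(s['ee_pos']),s['force'].round(1))
shot('wrist','w3'); np.save('pics/w3_P.npy',wristpose(s))
E
```

```text
[ 0.6 -0.7] [-0.4  0.9 15.8]
```

View pics/w3.png

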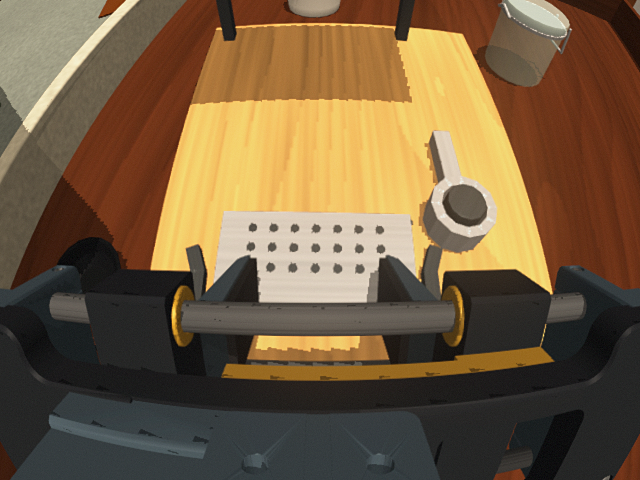

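Request:
send_rows --targets '[[[0,0,0,0.0035,-0.0195,0,-0.3],[0,0,0,0.0035,-0.0195,0,-0.3],[0,0,0,0.0035,-0.0195,0,-0.3],[0,0,0,0.002,-0.012,0,-0.3],[0,0,0,0,0,0,-0.3]]]'

```text
time_s: 7.6
ee_pos: [494.3, -53.1, 23.2]
ee_rot: [179.8, -40.5, 100.7]
force: [-0.5, 2.4, 14.6]
gripper_width: 58.8
gripper_force: 7.2
```

Request:
send_rows --targets '[[[0,0,0,0.002,-0.012,0,-0.3],[0,0,0,0,0,0,-0.3]]]'

```text
time_s: 7.8
ee_pos: [494.6, -55.1, 23.3]
ee_rot: [179.8, -40.5, 100.7]
force: [-1.1, 2.6, 14.1]
gripper_width: 59.5
gripper_force: 6.9
```

Request:
send_rows --targets '[[[0,0,0,0.002,-0.012,0,-0.3],[0,0,0,0,0,0,-0.3]]]'

```text
time_s: 8.0
ee_pos: [494.7, -57.0, 23.3]
ee_rot: [179.8, -40.6, 100.7]
force: [-1.3, 4.3, 13.5]
gripper_width: 59.2
gripper_force: 7.4
```

```bash
python3 - <<'E'
from h import *
s=env.state();print(rk(s['ee_pos']),s['force'].round(1))
im,d=shot('wrist','w4'); np.save('pics/w4_P.npy',wristpose(s))
cv2.imwrite('pics/w4c.png',cv2.resize(im[180:400,150:520,::-1],None,fx=2,fy=2))
E
```

```text
[-17.   -0.1] [-1.3  4.3 13.5]
```

View pics/w4c.png

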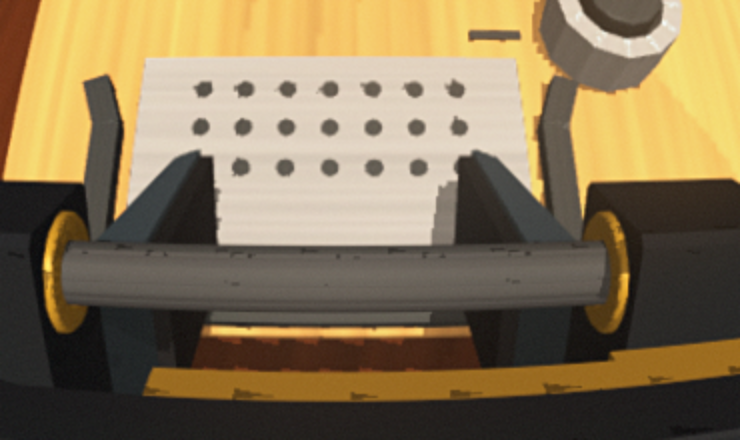

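The plate sits between the rails, with its back edge at row 208. I'll press on a little further to confirm the stop.

Request:
send_rows --targets '[[[0,0,0,0.002,-0.012,0,-0.3],[0,0,0,0,0,0,-0.3]]]'

```text
time_s: 8.25
ee_pos: [494.6, -57.8, 23.6]
ee_rot: [179.9, -40.8, 100.6]
force: [0.4, 9.3, 12.6]
gripper_width: 59.2
gripper_force: 8.5
```

Request:
send_rows --targets '[[[0,0,0,0.002,-0.012,0,-0.3],[0,0,0,0,0,0,-0.3]]]'

```text
time_s: 8.45
ee_pos: [494.4, -58.5, 23.9]
ee_rot: [180.0, -41.0, 100.6]
force: [-0.1, 14.6, 10.8]
gripper_width: 59.7
gripper_force: 9.7
```

```bash
python3 - <<'E'
from h import *
s=env.state();print(rk(s['ee_pos']),s['force'].round(1))
im,d=shot('wrist','w5'); P=wristpose(s);P4=np.load('pics/w4_P.npy')
g=im[:,:,1].astype(int)
for c in (250,290,330,370): 
    for n,A in (('w4',cv2.imread('pics/w4.png')[:,:,2].astype(int)),('w5',im[:,:,0].astype(int))):
        B=cv2.imread('pics/w4.png')[:,:,0].astype(int) if n=='w4' else im[:,:,2].astype(int)
        col=(A-B)[190:225,c]; print(n,c,190+int(np.argmin(np.diff(col))))
print(rk(wunproj(P4,(223,208.5),13)),rk(wunproj(P4,(409,209),13)))
E
```

```text
[-18.4   0.4] [-0.1 14.6 10.8]
w4 250 208
w5 250 206
w4 290 207
w5 290 206
w4 330 207
w5 330 206
w4 370 207
w5 370 206
[35.2 55.2] [ 35.1 -54.7]
```

The plate is firmly against the stop: about 15 N of resistance and the back edge at rack x ≈ 35. I'll lift off, shut the fingers, reduce the tilt and go behind the collar arm.

Request:
send_rows --targets '[[[0,0,0,0,0,0.02,-0.3],[0,0,0,0,0,0.08,-0.3],[0,0,0,0,0,0.2,-0.3],[-0.068,-0.0128,0,0,0,0.03,1],[-0.068,-0.0128,0,0.085,0.114,0,1],[-0.068,-0.0128,0,0.085,0.114,0,1],[-0.068,-0.0128,0,0.085,0.114,0,1],[0,0,0,0.085,0.114,0,1],[0,0,0,0.085,0.114,0,1],[0,0,0,0.085,0.114,0,1],[0,0,0,0,0,0,1]]]'

```text
time_s: 9.6
ee_pos: [600.1, 74.6, 86.9]
ee_rot: [179.7, -15.2, 100.9]
force: [0.2, -0.4, 0.3]
gripper_width: 0.8
gripper_force: 0.0
```

```bash
python3 - <<'E'
from h import *
s=env.state();R=Ro.from_euler('xyz',s['ee_rot'],degrees=True).as_matrix()
print(s['ee_pos'],rk(s['ee_pos']),s['force'].round(1),'tool z',rk(H+R[:2,2]*100)/100,R[2,2].round(3))
P=np.load('pics/w3_P.npy')
for n,uv,z in [('post',(465,204),36.6),('arm tip topmid',(440,131),25.6)]: print(n,rk(wunproj(P,uv,z)))
im,d=shot('wrist','w6'); np.save('pics/w6_P.npy',wristpose(s))
E
```

```text
[600.06597924  74.57421317  86.85082267] [  93.2 -127.7] [ 0.2 -0.4  0.3] tool z [ 0.262 -0.004] -0.965
post [ 42.3 -80.6]
arm tip topmid [105. -81.]
```

View pics/w6.png

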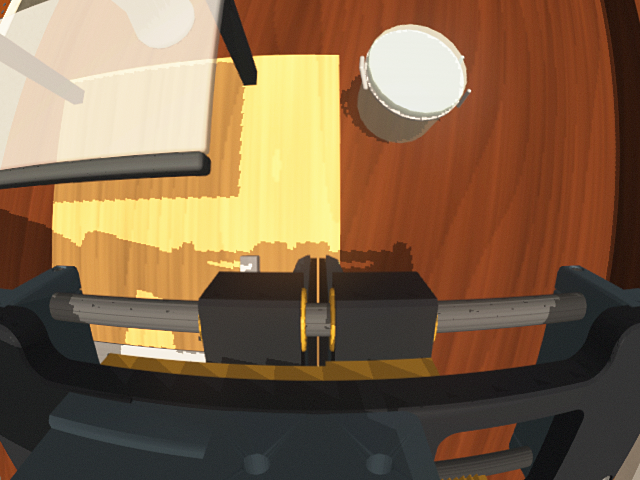

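The shut fingers are beside the arm on its far side, with the arm tip showing at (249,263). I'll go down and begin the push.

Request:
send_rows --targets '[[[0,0,0,0,0,-0.17,1],[0,0,0,0,0,-0.165,1],[0,0,0,0,0,0,1]]]'

```text
time_s: 9.95
ee_pos: [595.5, 71.2, 16.3]
ee_rot: [-179.8, -15.2, 100.5]
force: [-0.2, 0.3, 0.6]
gripper_width: 0.2
gripper_force: 0.0
```

Request:
send_rows --targets '[[[0,0,0,-0.055,0.002,0,1],[0,0,0,-0.055,0.002,0,1],[0,0,0,-0.042,-0.0035,0,1],[0,0,0,-0.042,-0.0035,0,1],[0,0,0,0,0,0,1]]]'

```text
time_s: 10.45
ee_pos: [558.4, 71.5, 20.1]
ee_rot: [179.8, -15.2, 100.7]
force: [0.9, 0.7, 0.7]
gripper_width: 0.4
gripper_force: 0.3
```

Request:
send_rows --targets '[[[0,0,0,-0.028,-0.0075,0,1],[0,0,0,-0.028,-0.0075,0,1],[0,0,0,-0.033,-0.027,0,1],[0,0,0,-0.033,-0.027,0,1],[0,0,0,-0.0175,-0.028,0,1],[0,0,0,-0.0175,-0.028,0,1],[0,0,0,0,0,0,1]]]'

```text
time_s: 11.15
ee_pos: [526.1, 45.9, 18.6]
ee_rot: [-180.0, -15.2, 100.6]
force: [0.3, -1.1, 0.2]
gripper_width: 0.2
gripper_force: 0.1
```

```bash
python3 - <<'E'
from h import *
s=env.state();print(s['ee_pos'],rk(s['ee_pos']),s['force'].round(1))
P=wristpose(s);im,d=shot('wrist','w7')
r=optics.place_of('wrist','collar_tip');print([(q['at'],q['conf'],rk(wunproj(P,q['at'],19))) for q in r[:2]])
E
```

```text
[526.14561193  45.88772769  18.61020023] [ 78.4 -49.8] [ 0.3 -1.1  0.2]
[]
```

Request:
send_rows --targets '[[[0,0,0,-0.0073,-0.032,0,1],[0,0,0,-0.0073,-0.032,0,1],[0,0,0,0,0,0,1]]]'

```text
time_s: 11.55
ee_pos: [525.1, 37.2, 19.4]
ee_rot: [179.9, -15.6, 100.4]
force: [4.6, 16.2, -2.5]
gripper_width: 0.3
gripper_force: 7.0
```

Request:
send_rows --targets '[[[0,0,0,0.002,-0.01,0,1],[0,0,0,0,0,0,1]]]'

```text
time_s: 11.75
ee_pos: [525.1, 36.9, 19.5]
ee_rot: [179.9, -15.8, 100.4]
force: [3.6, 22.0, -2.5]
gripper_width: 0.4
gripper_force: 9.4
```

Request:
send_rows --targets '[[[0,0,0,0.002,-0.01,0,1],[0,0,0,0,0,0,1]]]'

```text
time_s: 11.95
ee_pos: [525.1, 36.7, 19.5]
ee_rot: [180.0, -15.9, 100.4]
force: [4.8, 27.7, -2.8]
gripper_width: 0.1
gripper_force: 12.1
```

That is the hard stop at the expected place. I'll back off, lift and look.

Request:
send_rows --targets '[[[0,0,0,-0.007,0.035,0,1],[0,0,0,-0.007,0.035,0,1],[0,0,0,0,0,0.2,1],[0,0,0,0,0,0.24,1],[0,0,0,0,0,0.24,1],[0,0,0,0,-0.2,0.24,1],[0,0,0,0,-0.2,0.1,1],[0,0,0,0,-0.2,0,1],[0,0,0,0,0,0,1]]]'

```text
time_s: 12.85
ee_pos: [523.0, -72.8, 213.8]
ee_rot: [179.8, -15.0, 100.4]
force: [-0.2, 0.9, -0.8]
gripper_width: 0.2
gripper_force: 0.0
```

```bash
python3 - <<'E'
from h import *
s=env.state();P=wristpose(s);im,d=shot('wrist','w8');print(s['ee_pos'],s['force'].round(1))
np.save('pics/w8_P.npy',P)
cx=[wproj(P,[*(H+x*ex+y*ey),z]) for x,y,z in [(35,55,13.6),(35,-55,13.6),(-35,55,13.6),(44.5,-22,25),(44.5,-84,36)]];print(np.round(cx))
E
```

```text
[522.96289026 -72.84871134 213.77706274] [-0.2  0.9 -0.8]
[[240. 195.]
 [345. 195.]
 [240. 262.]
 [313. 184.]
 [376. 182.]]
```

View pics/w8.png

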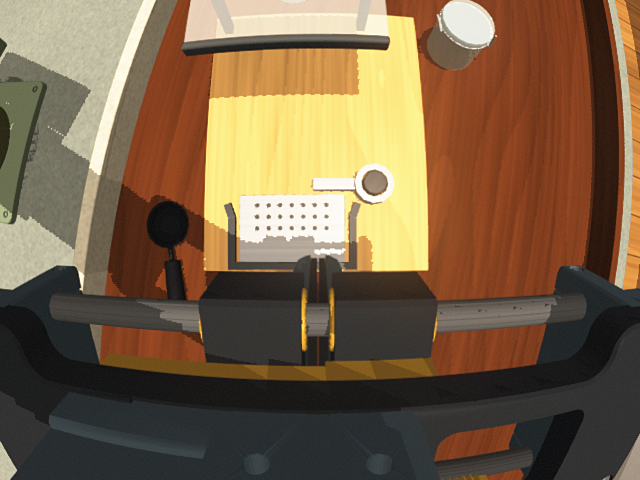

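The plate is at its home pixels, with its rear edge at row 195 from column 240 to 345, square and against the stop. The collar arm lies right behind it at (335,184), and nothing else has moved. I'm handing the job in.

```bash
python3 -c "
from workcell import env
print(env.job_done())"
```

```text
the job is handed in; nothing more can be done
None
```

The plate is in the bay against the front stop, the collar is turned to its hard stop with its arm right behind the plate, and the job is handed in (last clock reading 12.85 s); no verdict was returned.

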